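Flip the guarded toggle of the load box

TASK

Switch on the load box, the one with the ribbed heat sink at its back: with the fingertips swing its hinged guard up and back until it rests open, push the toggle beneath fully over to the back, then tip the guard forward so that it drops shut. Only touch and push gently, grip nothing; leave the other box, the one with two round posts, shut and off, and leave the things lying about where they are.

Things in the scene. Friction and masses are not known exactly. Their poses are not given: they have to be found in the camera images.
- load: the box to switch on: grey switch box with a ribbed aluminium heat sink (26 mm deep, 85 mm above the bench at its top) at the back of its top, screwed to the bench, 125 mm deep (x from -50 to +75 mm), 88 mm wide, 60 mm high to its top panel. Origin on the bench below the toggle's pivot; its x points to the back of the box (away from the robot, towards the hinge), z up
- load_guard (a joint): hinged black guard over this box's toggle: 0 = closed, grows as its front edge goes up, stop at 1.9 rad. Hinge pin along the box's y at box x = +24 mm, 90 mm above the bench. About 50 g, no catch or spring: let go below about 1.3 rad it falls shut, beyond that it falls back and rests open at the stop. 70 mm wide, side cheeks 64 mm apart inside (box x -13 to +29 mm, down to 84 mm), front open
- load_toggle (a joint): metal bat toggle under the guard: 0 = off, leaning 0.42 rad to the front (-x of the box); 0.84 = on, leaning 0.42 rad to the back (+x). It stays where it is left and moves with about 1 N at its tip. The lever is 30 mm long from its pivot, 10 mm thick near the tip
- load_lip (a point): middle of the front edge of this guard's lip: closed at box x = -28 mm, 101 mm above the bench; wide open at x = +51 mm, 135 mm high, with free room behind it over the box's back. The lip is 70 mm wide, 3 mm thick, juts 14 mm forward of the cheeks and slopes a little up to the front; between it and the panel there are 37 mm of free room
- load_tip (a point): point in the toggle's lever 25 mm from its pivot; the pivot is at the box's x = y = 0, 60 mm above the bench. It moves with the toggle
- supply: the box to leave alone: grey switch box with two round brass terminal posts (16 mm thick, 87 mm above the bench at the top) at the back of its top, screwed to the bench, 125 mm deep (x from -50 to +75 mm), 88 mm wide, 60 mm high to its top panel. Origin on the bench below the toggle's pivot; its x points to the back of the box (away from the robot, towards the hinge), z up
- supply_guard (a joint): hinged black guard over this box's toggle: 0 = closed, grows as its front edge goes up, stop at 1.9 rad. Hinge pin along the box's y at box x = +24 mm, 90 mm above the bench. About 50 g, no catch or spring: let go below about 1.3 rad it falls shut, beyond that it falls back and rests open at the stop. 70 mm wide, side cheeks 64 mm apart inside (box x -13 to +29 mm, down to 84 mm), front open
- supply_toggle (a joint): metal bat toggle under the guard: 0 = off, leaning 0.42 rad to the front (-x of the box); 0.84 = on, leaning 0.42 rad to the back (+x). It stays where it is left and moves with about 1 N at its tip. The lever is 30 mm long from its pivot, 10 mm thick near the tip
- supply_lip (a point): middle of the front edge of this guard's lip: closed at box x = -28 mm, 101 mm above the bench; wide open at x = +51 mm, 135 mm high, with free room behind it over the box's back. The lip is 70 mm wide, 3 mm thick, juts 14 mm forward of the cheeks and slopes a little up to the front; between it and the panel there are 37 mm of free room
- supply_tip (a point): point in the toggle's lever 25 mm from its pivot; the pivot is at the box's x = y = 0, 60 mm above the bench. It moves with the toggle
- grease_tub: bystander, to be left where it is: white screw tub with lid, 37 mm across, 54 mm high; origin at the centre of its underside
- marker_1: bystander, to be left where it is: marker pen, 132 mm long, lying; origin at the centre of its underside
- tape_yellow: bystander, to be left where it is: roll of tape, 66 mm across, 19 mm high, lying flat; origin at the centre of its underside
- torch: bystander, to be left where it is: small black pocket torch, 97 mm long, lying; origin at the centre of its underside
- nut_driver: bystander, to be left where it is: nut driver with a thick handle, 184 mm long, lying; origin at the centre of its underside
- terminal_block: bystander, to be left where it is: grey six-way terminal block 22x70x19 mm; origin at the centre of its underside

How it is judged:
By the outcome, as a careful person would: the job done as asked, in the order asked, and still so for the second after the job is handed in, with the robot touching nothing.
It also fails if it takes over 56 s, if anything falls off the work surface, if the arm or the gripper's body presses on something with over 40 N, if the wrist force passes 120 N, or if a joint passes its speed limit or range.

ROBOT

A 7-joint arm with a two-finger parallel gripper is mounted at the origin on a cart in front of the work surface, level with it; the furniture and walls round the work are solid. World frame = base frame: x ahead of the robot, y to its left, z up, the work surface at z = 0. Lengths are in m, angles in rad, forces in N, time in s.
With the tool pointing down it reaches from about 0.35 to 0.9 m from the base axis. Payload 8.1 kg.
Tool frame: the origin (TCP) lies midway between the tips of the shut fingers; the grasp point (between the pads) lies 19 mm behind it; z points along the fingers, y is the line along which they close (so a half turn about z gives the same grasp; the last joint's range is limited). The gripper opens to 92 mm and grips with 3 to 60 N. Pads are 19 mm wide; open, the fingers measure 130 mm over their backs; the gripper's body (75 mm by 190 mm) begins 47 mm behind the grasp point.
Start: joints at [1.182, 0.434, 0.025, 1.573, -0.012, 1.134, -0.075], TCP at [0.176, -0.6, 0.227] pointing down, gripper open.
Joint ranges: [-2.62, 2.62], [-0.44, 2.09], [-1.27, 1.32], [0.08, 2.57], [-1.32, 4.46], [0.12, 2], [-2.74, 2.74]. Speed limits (rad/s): [2.22, 2.22, 3.01, 3.01, 3.14, 3.14, 3.14].

INTERFACE

Orientations are given as a rotation vector (axis times angle).
In Python, from cell import observe, get_image, camera_model, sign_off, recognise, silhouettes gives the robot as it stands.
- The arm moves only by the tool apply_moves, never from a script. Its argument "motion" is a list of rows, each an object of numbers: "x", "y", "z": the shift along the world's x, y, z in cm; "yaw": the turn about the world's z in degrees; "hand": the opening, from -1 (shut) to 1 (fully open), so that 0 is half open. In form: [{"x": .., "y": .., "z": .., "yaw": .., "hand": ..}, ...]. A call has 1 to 10 rows; each row is the pose to reach, as a shift and turn from the pose commanded when the call began; what a row does not reach only later rows make up. A row lasts 1/8 s, in which the tool goes at most 62.5 mm and 10.7 degrees, less where a joint would pass 70% of its speed; a pose out of reach is approached as far as the arm can. A call with a gripper value outside its range is refused whole. The fingers move at their own pace and stop on an object; "newtons" is the grip in N (left out, the last holds). Time passes only in rows, so rows that repeat a pose let the fingers close. It gives the time, the measured TCP pose, the force, the opening and the grip force at its end, in the units of the state.
- observe(): the state, without advancing time (a new reading comes with each control period).
- get_image(name): name is "scene" or "top"; returns the picture (384x512x3 uint8, blue, green, red); there is no depth.
- camera_model(name): a dict with "camera_matrix" (3x3 intrinsics, pixels), "T" (4x4, takes a point from camera to world coordinates). Camera axes: x right, y up, looking along -z (the intrinsics and any distortion apply to the point x, -y, -z); pixel columns grow to the right and rows downward; lengths in m; the calibration is good to about 2 mm. A picture is of the moment at which its call begins. camera_model takes no time and is no camera call.
- sign_off(): hands the job in; it is judged then, once.
Trained networks look in the newest picture that a camera, given by its name, has taken for a name from the list of things; names that differ only in an ending like _2 or _b are one class to them, and where a whole thing is asked for, a point or a joint stands for the part that bears it (a point fixed in the world has none). Each returns a list of dicts, best first, with "p" (0 to 1); they miss things now and then, are a little off and sometimes report something else, mostly with a low value. They report only what shows in the picture. A call takes as long as a camera call.
- recognise(query, camera): "rect" ([left, top, right, bottom] in pixels, round what is visible of it).
- silhouettes(query, camera): "mask" (384x512 bool, what is visible of it) and "rect" ([left, top, right, bottom] in pixels, round what is visible of it).
The state is a dict: "clock": time; "joints": joint angles; "dq": joint speeds; "joint_efforts": joint torques, N m; "position": TCP position; "ee_rot": TCP orientation; "force": force on the tool from outside, world axes, zero at the start; "ft_torque": the same for the moment, N m; "width": opening from 0.0 (shut) to 1.0 (fully open); "gripper_force": force on a finger pad.
Only numpy, scipy, OpenCV 4.12 (cv2) and the standard library are available. Lean on these libraries where they do the work, as an engineer would, in place of code of your own. Each camera call takes 0.05 s, during which the arm holds its last target. There are 200 camera calls.

## Working session

There is one attempt and no reset: what is moved stays moved. The work goes in short steps, Python scripts to look and compute and a tool call to move; the robot and the scene stay as the last step left them, time stands still between calls to the robot, and variables do not carry over. Pictures are saved under pics/ and viewed, at most 10 in all, crops included, and the job is handed in when it is done.

Besides the shell and the picture viewer there is one more tool, called after "Emit:" as a command line: name --argument value ..., lists and objects as JSON in quotes. apply_moves: Moves the arm, as the interface text tells. Its arguments: {"type":"object","properties":{"motion":{"type":"array","items":{"type":"object","properties":{"x":{"type":"number"},"y":{"type":"number"},"z":{"type":"number"},"yaw":{"type":"number"},"hand":{"type":"number"}}}},"newtons":{"type":"number"}},"required":["motion"]}

```bash
mkdir -p pics; python3 - <<'E'
from cell import *
import cv2
for c in("scene","top"):
    cv2.imwrite(f"pics/{c}0.png",get_image(c)); m=camera_model(c); print(c,m["camera_matrix"],m["T"].tolist() if hasattr(m["T"],'tolist') else m["T"], [k for k in m])
    for q in("load","supply","load_guard","load_lip","load_toggle"):
        print(q,[(round(d["p"],2),d["rect"]) for d in recognise(q,c)])
s=observe();print(s["clock"],s["position"],s["ee_rot"],s["force"])
E
```

```text
scene [[359.21067112   0.         257.82628651]
 [  0.         359.21067112 189.93077295]
 [  0.           0.           1.        ]] [[-0.9189167360276737, 0.19861019269330757, -0.340802029933176, 0.16420418867655692], [-0.39359996547659765, -0.4049421321197704, 0.8252883961447144, 0.9819827521552468], [0.02590558675396644, 0.8925109864828675, 0.4502810673149729, 0.46403183995371966], [0.0, 0.0, 0.0, 1.0]] ['camera_matrix', 'T']
load [(0.68, [212.5, 152.8, 260.6, 191.6]), (0.19, [199.9, 182.4, 226.6, 198.5])]
supply [(0.55, [178.6, 178.0, 241.0, 238.5])]
load_guard [(0.52, [233.3, 153.4, 250.3, 166.5]), (0.49, [279.8, 191.8, 303.4, 208.0])]
load_lip [(0.77, [232.9, 151.1, 252.5, 169.9])]
load_toggle []
top [[439.01359041   0.         251.05244476]
 [  0.         439.01359041 193.81652754]
 [  0.           0.           1.        ]] [[-0.02540801764920496, 0.9966939625355599, -0.07717238939090808, 0.4111119529692929], [-0.9996758952836273, -0.025455163753932294, 0.00037286343185559796, 0.2570883603255029], [-0.0015928050778470355, 0.07715685117619006, 0.9970176945714451, 0.9511025324980964], [0.0, 0.0, 0.0, 1.0]] ['camera_matrix', 'T']
load [(0.56, [272.2, 112.5, 339.3, 183.6]), (0.28, [163.1, 212.9, 185.8, 254.4])]
supply [(0.88, [180.5, 128.9, 236.4, 202.7])]
load_guard [(0.6, [288.0, 132.5, 333.6, 168.9])]
load_lip [(0.9, [288.0, 128.2, 330.6, 171.7])]
load_toggle []
0.6 [ 0.1762025  -0.59964561  0.22675806] [3.10953328e+00 4.47320847e-01 3.86853283e-05] [-0.3291155  -0.01499363  0.44621098]
```

View pics/top0.png

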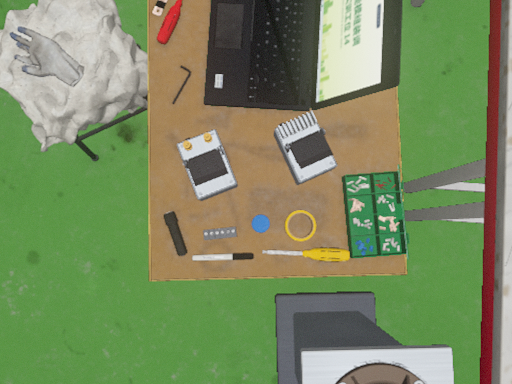

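View pics/scene0.png

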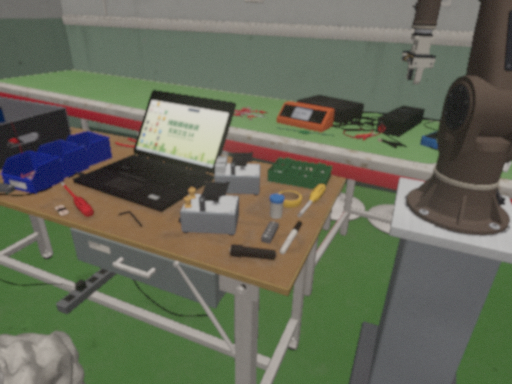

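```bash
python3 - <<'E'
from cell import *
import cv2
im=get_image("top")
cv2.imwrite("pics/crop1.png",cv2.resize(im[95:215,165:365],None,fx=4,fy=4,interpolation=cv2.INTER_CUBIC))
E
```

```text
(no output)
```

View pics/crop1.png

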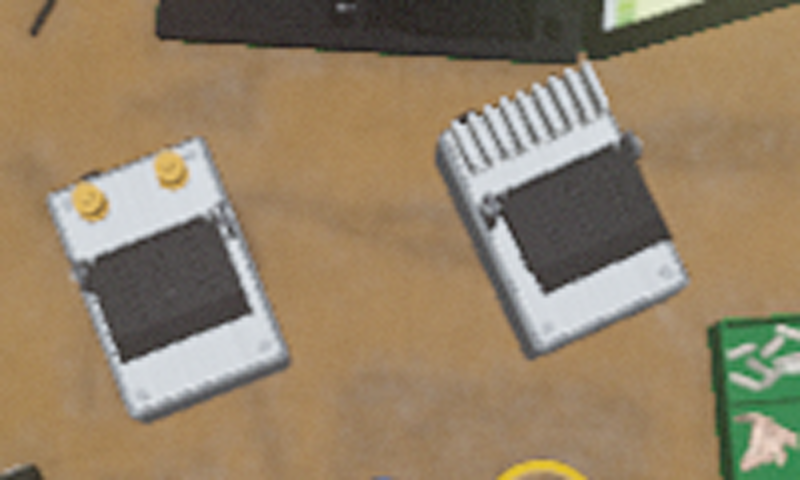

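The pictures show the load box (ribbed heat sink) at top px ~(305,148) and the supply box at ~(207,165). Both are shut. The laptop's screen stands close behind and to the right of the load box. Next I fit the load pose and triangulate the screen's near edge.

```bash
cat > h.py <<'E'
import numpy as np
from cell import *
def proj(c,P):
    m=camera_model(c);T=np.array(m["T"]);K=np.array(m["camera_matrix"])
    p=(np.atleast_2d(P)-T[:3,3])@T[:3,:3]; p=p*[1,-1,-1]; q=p@K.T; return q[:,:2]/q[:,2:]
def box(a,P):
    c,s=np.cos(a[2]),np.sin(a[2]); P=np.atleast_2d(P)
    return np.c_[a[0]+c*P[:,0]-s*P[:,1], a[1]+s*P[:,0]+c*P[:,1],P[:,2]]
E
cat > fit.py <<'E'
from h import *
from scipy.optimize import least_squares as ls
import cv2
cr=lambda l:(np.array(l)+.5)/4-.5+[165,95]
P=np.array([[-28,35,101],[-28,-35,101],[-50,44,60],[-50,-44,60]])/1e3
U=cr([[547,292],[670,238],[528,350],[687,282]])
r=ls(lambda a:(proj("top",box(a,P))-U).ravel(),[.5,.15,.3]); print("load",r.x,r.fun.round(1))
np.save("load.npy",r.x)
a=r.x
print("chk heat sink corners top", (proj("top",box(a,[[.075,.044,.085],[.075,-.044,.085],[.024,.035,.09],[.024,-.035,.09]]))-[165,95])*4)
Us=cr([[120,362],[253,312],[140,420],[290,358]])
print("supply",ls(lambda a:(proj("top",box(a,P))-Us).ravel(),[.5,.3,.3]).x)
def tri(t,s): 
    r=ls(lambda X:np.r_[proj("top",X)[0]-t,proj("scene",X)[0]-s],[.6,.1,.1]);return r.x.round(3),r.fun.round(1)
print("screen top",tri([400,88],[235,104]),"bottom",tri([311,107],[218,150]))
im=get_image("scene").copy()
for p in proj("scene",box(a,np.r_[P,[[.075,.044,.085],[.075,-.044,.085],[.075,-.044,0],[-.05,.044,0]]])): cv2.circle(im,tuple(int(v) for v in p),1,(0,0,255),-1)
cv2.imwrite("pics/sc1.png",cv2.resize(im[80:250,130:310],None,fx=3.5,fy=3.5,interpolation=cv2.INTER_CUBIC))
E
python3 fit.py
```

```text
load [0.56441288 0.13856529 0.37333694] [-1.9  0.1  0.3 -0.2  0.9 -0.1  0.7  0.3]
chk heat sink corners top [[436.65514443 114.03581123]
 [597.84903926  46.99356486]
 [494.16452134 197.98004048]
 [623.56245859 143.91566761]]
supply [0.533448   0.34216425 0.36165516]
screen top (array([ 0.65 , -0.007,  0.201]), array([-0.5, -1.1,  2.1,  0.3])) bottom (array([0.644, 0.134, 0.101]), array([ 0.3,  0.6, -1. , -0.2]))
```

View pics/sc1.png

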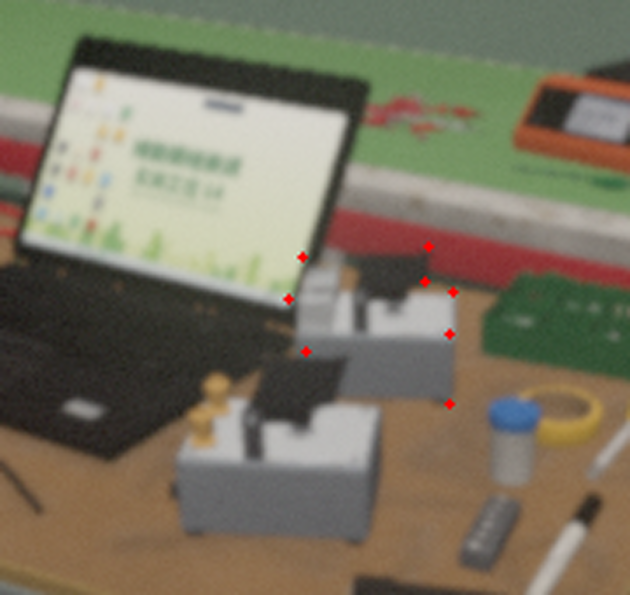

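Emit:
apply_moves --motion '[{"x":34,"y":72,"z":0,"yaw":5,"hand":-1},{"x":34,"y":72,"z":0,"yaw":5,"hand":-1},{"x":34,"y":72,"z":0,"yaw":5,"hand":-1},{"x":34,"y":72,"z":0,"yaw":5,"hand":-1},{"x":34,"y":72,"z":0,"yaw":5,"hand":-1},{"x":34,"y":72,"z":0,"yaw":5,"hand":-1},{"x":34,"y":72,"z":0,"yaw":5,"hand":-1},{"x":34,"y":72,"z":0,"yaw":5,"hand":-1},{"x":34,"y":72,"z":0,"yaw":5,"hand":-1},{"x":34,"y":72,"z":0,"yaw":5,"hand":-1}]'

```text
clock: 1.95
position: [0.4438, -0.0328, 0.2272]
ee_rot: [3.087, 0.582, 0.002]
force: [0.3, -0.8, -0.3]
width: 0.007
gripper_force: 0.0
```

Emit:
apply_moves --motion '[{"x":6,"y":14,"z":0},{"x":6,"y":14,"z":0},{"x":6,"y":14,"z":0},{"x":6,"y":14,"z":0},{"x":6,"y":14,"z":0}]'

```text
schema error: expected keys x, y, z, yaw, hand
```

```bash
cat > st.py <<'E'
from h import *
s=observe();a=np.load("load.npy");p=np.array(s["position"]);d=p[:2]-a[:2];c,n=np.cos(a[2]),np.sin(a[2])
r=s["ee_rot"]
print("t",round(s["clock"],2),"world",p.round(4),"box mm",(1e3*np.array([c*d[0]+n*d[1],-n*d[0]+c*d[1],p[2]])).round(1),"yaw err",round(np.degrees(2*np.arctan2(r[1],r[0])-a[2]),1))
F=s["force"];print("F box",round(c*F[0]+n*F[1],1),round(-n*F[0]+c*F[1],1),round(F[2],1))
E
python3 st.py
```

```text
t 1.95 world [ 0.4438 -0.0328  0.2272] box mm [-174.8 -115.6  227.2] yaw err -0.0
F box -0.0 -0.9 -0.3
```

Emit:
apply_moves --motion '[{"x":6,"y":14,"z":0,"yaw":0,"hand":-1},{"x":6,"y":14,"z":0,"yaw":0,"hand":-1},{"x":6,"y":14,"z":0,"yaw":0,"hand":-1},{"x":6,"y":14,"z":0,"yaw":0,"hand":-1},{"x":6,"y":14,"z":0,"yaw":0,"hand":-1}]'

```text
clock: 2.58
position: [0.5028, 0.1045, 0.2266]
ee_rot: [3.087, 0.581, -0.001]
force: [-0.6, -0.5, 0.5]
width: 0.005
gripper_force: 0.0
```

```bash
python3 st.py
```

```text
t 2.58 world [0.5028 0.1045 0.2266] box mm [-69.8  -9.2 226.6] yaw err -0.1
F box -0.7 -0.3 0.5
```

Emit:
apply_moves --motion '[{"x":-0.3,"y":0.8,"z":-6,"yaw":0,"hand":-1},{"x":-0.3,"y":0.8,"z":-12,"yaw":0,"hand":-1},{"x":-0.3,"y":0.8,"z":-14.2,"yaw":0,"hand":-1},{"x":-0.3,"y":0.8,"z":-14.2,"yaw":0,"hand":-1}]'

```text
clock: 3.08
position: [0.4987, 0.1116, 0.0835]
ee_rot: [3.087, 0.58, -0.006]
force: [0.3, -0.4, 0.2]
width: 0.006
gripper_force: 0.0
```

```bash
python3 st.py; python3 - <<'E'
from cell import *
import cv2,numpy as np
a=get_image("scene")[100:220,180:300];b=get_image("top")[90:210,240:360]
cv2.imwrite("pics/v2.png",np.hstack([cv2.resize(i,(400,400),interpolation=cv2.INTER_CUBIC) for i in(a,b)]))
E
```

```text
t 3.08 world [0.4987 0.1116 0.0835] box mm [-71.   -1.2  83.5] yaw err -0.1
F box 0.1 -0.5 0.2
```

View pics/v2.png

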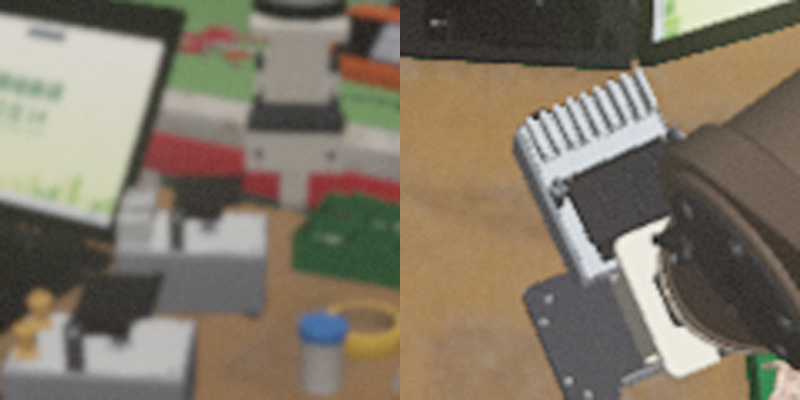

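Emit:
apply_moves --motion '[{"x":1.4,"y":0.55,"z":0,"yaw":0,"hand":-1},{"x":2.6,"y":1.0,"z":0,"yaw":0,"hand":-1},{"x":2.8,"y":1.1,"z":0,"yaw":0,"hand":-1},{"x":2.8,"y":1.1,"z":0,"yaw":0,"hand":-1}]'

```text
clock: 3.68
position: [0.5278, 0.124, 0.0849]
ee_rot: [3.086, 0.582, -0.003]
force: [-4.8, -2.2, 3.8]
width: 0.003
gripper_force: 2.9
```

```bash
python3 st.py
```

```text
t 3.67 world [0.5278 0.124  0.0849] box mm [-39.4  -0.2  84.9] yaw err -0.0
F box -5.3 -0.3 3.8
```

Emit:
apply_moves --motion '[{"x":0.2,"y":0.08,"z":0.5,"yaw":0,"hand":-1},{"x":0.4,"y":0.16,"z":1.0,"yaw":0,"hand":-1},{"x":0.65,"y":0.25,"z":1.5,"yaw":0,"hand":-1},{"x":0.95,"y":0.37,"z":2.0,"yaw":0,"hand":-1}]'

```text
clock: 4.18
position: [0.5355, 0.1272, 0.1046]
ee_rot: [3.085, 0.582, -0.008]
force: [-10.5, -3.3, 6.9]
width: 0.003
gripper_force: 5.4
```

```bash
python3 st.py; python3 - <<'E'
from cell import *
import cv2,numpy as np
a=get_image("scene")[100:220,180:300];b=get_image("top")[90:210,240:360]
cv2.imwrite("pics/v3.png",np.hstack([cv2.resize(i,(400,400),interpolation=cv2.INTER_CUBIC) for i in(a,b)]))
E
```

```text
t 4.17 world [0.5355 0.1272 0.1046] box mm [-31.1  -0.  104.6] yaw err -0.0
F box -11.0 0.8 6.9
```

View pics/v3.png

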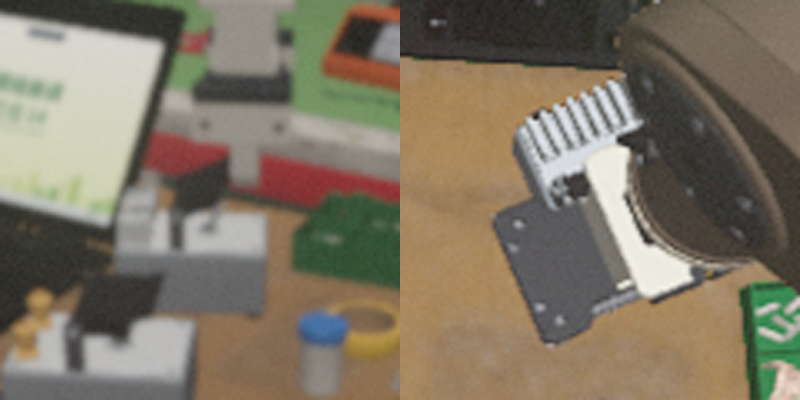

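Emit:
apply_moves --motion '[{"x":0.25,"y":0.1,"z":0.5,"yaw":0,"hand":-1},{"x":0.55,"y":0.22,"z":0.9,"yaw":0,"hand":-1},{"x":0.95,"y":0.37,"z":1.2,"yaw":0,"hand":-1},{"x":1.4,"y":0.55,"z":1.5,"yaw":0,"hand":-1},{"x":1.85,"y":0.73,"z":1.7,"yaw":0,"hand":-1},{"x":2.3,"y":0.9,"z":1.9,"yaw":0,"hand":-1},{"x":2.8,"y":1.1,"z":2.0,"yaw":0,"hand":-1}]'

```text
clock: 5.15
position: [0.5659, 0.1393, 0.1248]
ee_rot: [3.087, 0.582, 0.0]
force: [-0.8, -0.1, 0.1]
width: 0.003
gripper_force: 0.0
```

```bash
python3 st.py
```

```text
t 5.15 world [0.5659 0.1393 0.1248] box mm [1.700e+00 1.000e-01 1.248e+02] yaw err -0.0
F box -0.7 0.2 0.1
```

Emit:
apply_moves --motion '[{"x":0.4,"y":0.16,"z":0,"yaw":0,"hand":-1},{"x":0.8,"y":0.31,"z":0,"yaw":0,"hand":-1},{"x":1.2,"y":0.47,"z":0,"yaw":0,"hand":-1},{"x":1.6,"y":0.63,"z":0,"yaw":0,"hand":-1},{"x":2.0,"y":0.78,"z":0,"yaw":0,"hand":-1},{"x":2.0,"y":0.78,"z":0,"yaw":0,"hand":-1}]'

```text
clock: 5.9
position: [0.5858, 0.1472, 0.1247]
ee_rot: [-3.087, -0.583, -0.0]
force: [-0.2, 0.0, 0.4]
width: 0.007
gripper_force: 0.0
```

```bash
python3 st.py; python3 - <<'E'
from cell import *
import cv2,numpy as np
a=get_image("scene")[100:220,180:300];b=get_image("top")[90:210,240:360]
cv2.imwrite("pics/v4.png",np.hstack([cv2.resize(i,(400,400),interpolation=cv2.INTER_CUBIC) for i in(a,b)]))
E
```

```text
t 5.9 world [0.5858 0.1472 0.1247] box mm [ 23.1   0.2 124.7] yaw err -360.0
F box -0.2 0.1 0.4
```

View pics/v4.png

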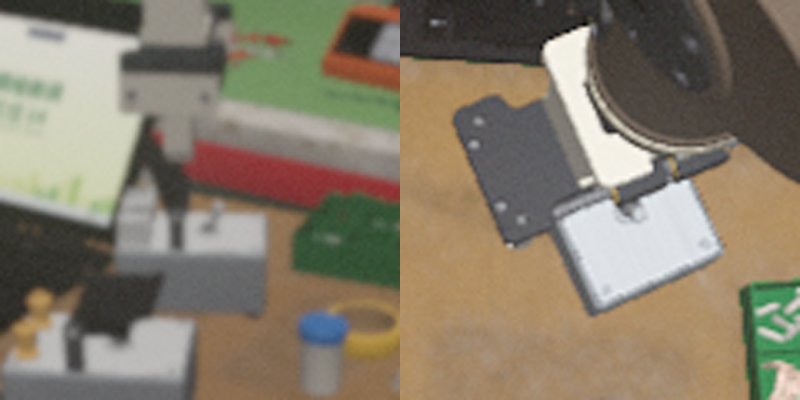

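Emit:
apply_moves --motion '[{"x":-3,"y":-1.18,"z":0,"yaw":0,"hand":-1},{"x":-6.05,"y":-2.37,"z":0,"yaw":0,"hand":-1},{"x":-6.05,"y":-2.37,"z":-2,"yaw":0,"hand":-1},{"x":-6.05,"y":-2.37,"z":-4.8,"yaw":0,"hand":-1},{"x":-6.05,"y":-2.37,"z":-4.8,"yaw":0,"hand":-1}]'

```text
clock: 6.62
position: [0.5236, 0.1226, 0.0754]
ee_rot: [3.087, 0.583, -0.006]
force: [-0.3, -0.8, 0.5]
width: 0.007
gripper_force: 0.0
```

```bash
python3 st.py
```

```text
t 6.62 world [0.5236 0.1226 0.0754] box mm [-43.9   0.1  75.4] yaw err -0.0
F box -0.6 -0.7 0.5
```

Emit:
apply_moves --motion '[{"x":0.7,"y":0.27,"z":0.2,"yaw":0,"hand":-1},{"x":1.4,"y":0.55,"z":0.2,"yaw":0,"hand":-1},{"x":2.1,"y":0.82,"z":0.2,"yaw":0,"hand":-1},{"x":2.6,"y":1.02,"z":0.2,"yaw":0,"hand":-1},{"x":3.0,"y":1.18,"z":0.2,"yaw":0,"hand":-1},{"x":3.0,"y":1.18,"z":0.2,"yaw":0,"hand":-1}]'

```text
clock: 7.38
position: [0.5554, 0.1353, 0.0787]
ee_rot: [-3.087, -0.582, -0.001]
force: [-0.2, -0.5, -0.1]
width: 0.01
gripper_force: 0.2
```

```bash
python3 st.py
```

```text
t 7.38 world [0.5554 0.1353 0.0787] box mm [-9.6  0.2 78.7] yaw err -360.0
F box -0.4 -0.4 -0.1
```

Emit:
apply_moves --motion '[{"x":0.1,"y":0.04,"z":0,"yaw":0,"hand":-1},{"x":0.2,"y":0.08,"z":0,"yaw":0,"hand":-1},{"x":0.2,"y":0.08,"z":0,"yaw":0,"hand":-1}]'

```text
clock: 7.75
position: [0.5569, 0.1358, 0.0786]
ee_rot: [3.087, 0.583, -0.001]
force: [-0.6, -0.2, -0.7]
width: 0.008
gripper_force: 0.6
```

```bash
python3 st.py
```

```text
t 7.75 world [0.5569 0.1358 0.0786] box mm [-8.   0.2 78.6] yaw err -0.0
F box -0.6 0.1 -0.7
```

Emit:
apply_moves --motion '[{"x":0.1,"y":0.04,"z":0,"yaw":0,"hand":-1},{"x":0.2,"y":0.08,"z":0,"yaw":0,"hand":-1},{"x":0.3,"y":0.12,"z":0,"yaw":0,"hand":-1},{"x":0.3,"y":0.12,"z":0,"yaw":0,"hand":-1}]'

```text
clock: 8.25
position: [0.5584, 0.1365, 0.0783]
ee_rot: [3.086, 0.582, -0.005]
force: [-6.5, -2.7, 3.0]
width: 0.005
gripper_force: 3.5
```

```bash
python3 st.py
```

```text
t 8.25 world [0.5584 0.1365 0.0783] box mm [-6.3  0.2 78.3] yaw err -0.0
F box -7.1 -0.1 3.0
```

Emit:
apply_moves --motion '[{"x":-1.4,"y":-0.55,"z":0,"yaw":0,"hand":-1},{"x":-2.8,"y":-1.1,"z":0,"yaw":0,"hand":-1},{"x":-4.5,"y":-1.8,"z":4,"yaw":0,"hand":-1},{"x":-4.5,"y":-1.8,"z":9.5,"yaw":0,"hand":-1},{"x":-4.5,"y":-1.8,"z":12,"yaw":0,"hand":-1},{"x":-4.5,"y":-1.8,"z":12,"yaw":0,"hand":-1}]'

```text
clock: 9.0
position: [0.5159, 0.1194, 0.201]
ee_rot: [3.087, 0.582, 0.008]
force: [0.4, -0.2, -1.3]
width: 0.004
gripper_force: 0.0
```

```bash
python3 st.py; python3 - <<'E'
from cell import *
import cv2,numpy as np
a=get_image("scene")[130:210,200:280];b=get_image("top")[90:210,240:360]
cv2.imwrite("pics/v5.png",np.hstack([cv2.resize(i,(400,400),interpolation=cv2.INTER_CUBIC) for i in(a,b)]))
E
```

```text
t 9.0 world [0.5159 0.1194 0.201 ] box mm [-5.22e+01 -2.00e-01  2.01e+02] yaw err -0.0
F box 0.3 -0.3 -1.3
```

View pics/v5.png

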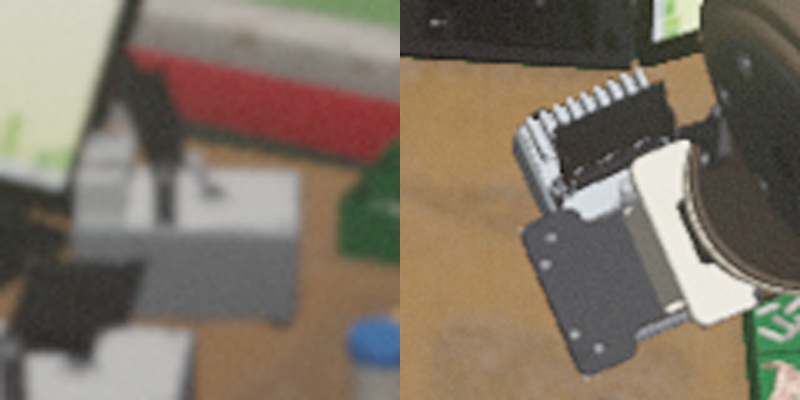

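The toggle now leans back, from base px (215,190) to tip (192,160) in the left crop, and the guard rests open. I go over it and come down behind.

Emit:
apply_moves --motion '[{"x":5,"y":1.96,"z":0,"yaw":0,"hand":-1},{"x":10,"y":3.9,"z":0,"yaw":0,"hand":-1},{"x":12,"y":4.7,"z":0,"yaw":0,"hand":-1},{"x":12,"y":4.7,"z":0,"yaw":0,"hand":-1},{"x":12,"y":4.7,"z":-3.5,"yaw":0,"hand":-1},{"x":12,"y":4.7,"z":-3.5,"yaw":0,"hand":-1}]'

```text
clock: 9.85
position: [0.6321, 0.1646, 0.1606]
ee_rot: [3.086, 0.583, -0.011]
force: [-0.1, -0.1, 0.1]
width: 0.005
gripper_force: 0.0
```

```bash
python3 st.py
```

```text
t 9.85 world [0.6321 0.1646 0.1606] box mm [ 72.5  -0.4 160.6] yaw err -0.0
F box -0.2 -0.1 0.1
```

Emit:
apply_moves --motion '[{"x":0.4,"y":0.16,"z":-1,"yaw":0,"hand":-1},{"x":0.4,"y":0.16,"z":-2.5,"yaw":0,"hand":-1},{"x":0.4,"y":0.16,"z":-3.8,"yaw":0,"hand":-1},{"x":0.4,"y":0.16,"z":-3.8,"yaw":0,"hand":-1}]'

```text
clock: 10.35
position: [0.6382, 0.1672, 0.1243]
ee_rot: [3.087, 0.582, -0.004]
force: [-0.0, 0.2, 0.6]
width: 0.006
gripper_force: 0.0
```

```bash
python3 st.py
```

```text
t 10.35 world [0.6382 0.1672 0.1243] box mm [ 79.2  -0.2 124.3] yaw err -0.0
F box 0.0 0.2 0.6
```

Pull forward 5.4 cm, slowly.

Emit:
apply_moves --motion '[{"x":-0.6,"y":-0.23,"z":0,"yaw":0,"hand":-1},{"x":-1.2,"y":-0.47,"z":0,"yaw":0,"hand":-1},{"x":-1.8,"y":-0.7,"z":0,"yaw":0,"hand":-1},{"x":-2.4,"y":-0.94,"z":0,"yaw":0,"hand":-1},{"x":-3.0,"y":-1.17,"z":0,"yaw":0,"hand":-1},{"x":-3.5,"y":-1.37,"z":0,"yaw":0,"hand":-1},{"x":-4.0,"y":-1.56,"z":0,"yaw":0,"hand":-1},{"x":-4.5,"y":-1.76,"z":0,"yaw":0,"hand":-1},{"x":-5.0,"y":-1.95,"z":0,"yaw":0,"hand":-1},{"x":-5.0,"y":-1.95,"z":0,"yaw":0,"hand":-1}]'

```text
clock: 11.6
position: [0.5887, 0.148, 0.1258]
ee_rot: [3.087, 0.582, -0.0]
force: [0.9, -0.0, 0.1]
width: 0.004
gripper_force: 0.0
```

```bash
python3 st.py; python3 - <<'E'
from cell import *
import cv2,numpy as np
a=get_image("scene")[130:210,200:280];b=get_image("top")[90:210,240:360]
cv2.imwrite("pics/v6.png",np.hstack([cv2.resize(i,(400,400),interpolation=cv2.INTER_CUBIC) for i in(a,b)]))
E
```

```text
t 11.6 world [0.5887 0.148  0.1258] box mm [ 2.610e+01 -1.000e-01  1.258e+02] yaw err -0.0
F box 0.8 -0.3 0.1
```

View pics/v6.png

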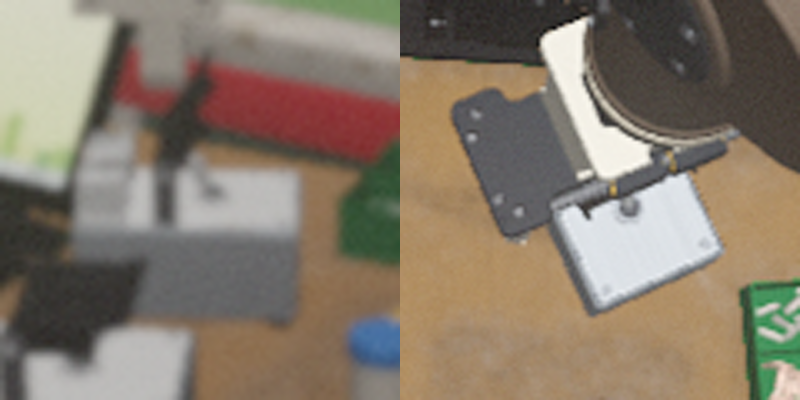

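The guard is now tilted forward to about 1.1 rad, tip near (205,70) in the left crop, and is about to fall or already falling. I push on a little.

Emit:
apply_moves --motion '[{"x":-0.5,"y":-0.2,"z":0,"yaw":0,"hand":-1},{"x":-1.0,"y":-0.4,"z":0,"yaw":0,"hand":-1},{"x":-1.0,"y":-0.4,"z":0,"yaw":0,"hand":-1},{"x":-1.0,"y":-0.4,"z":0,"yaw":0,"hand":-1},{"x":-1.0,"y":-0.4,"z":4,"yaw":0,"hand":-1},{"x":-1.0,"y":-0.4,"z":8,"yaw":0,"hand":-1},{"x":-5,"y":-6,"z":10,"yaw":0,"hand":-1},{"x":-8,"y":-11,"z":10,"yaw":0,"hand":-1},{"x":-11,"y":-16,"z":10,"yaw":0,"hand":-1},{"x":-13,"y":-21,"z":10,"yaw":0,"hand":-1}]'

```text
clock: 12.95
position: [0.4577, -0.0635, 0.2261]
ee_rot: [3.086, 0.582, 0.001]
force: [0.7, -0.5, -0.3]
width: 0.002
gripper_force: 0.0
```

```bash
python3 st.py; python3 - <<'E'
from cell import *
import cv2,numpy as np
a=get_image("scene")[130:210,200:280];b=get_image("top")[90:210,240:360]
cv2.imwrite("pics/v7.png",np.hstack([cv2.resize(i,(400,400),interpolation=cv2.INTER_CUBIC) for i in(a,b)]))
E
```

```text
t 12.95 world [ 0.4577 -0.0635  0.2261] box mm [-173.1 -149.2  226.1] yaw err -0.0
F box 0.5 -0.8 -0.3
```

View pics/v7.png

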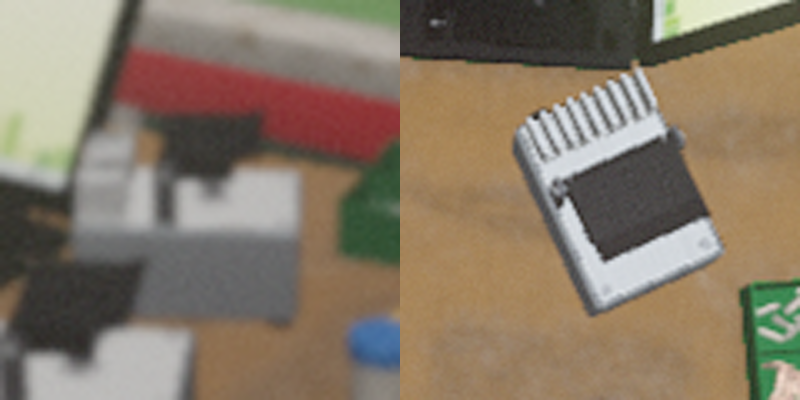

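The guard is shut again, with its lip at about (655,240) in the right crop. The toggle went to its stop, nothing else has moved, and the arm is clear.

```bash
python3 -c "
from cell import *
print(sign_off())"
```

```text
the job is handed in; nothing more can be done
None
```

I switched the load box on and handed the job in at about 13 s: guard swung open, toggle pushed back to its stop, guard dropped shut, arm clear. I never touched the supply box or the things lying about.

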